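# Put the dial knob back on the toy cash box and hold it pressed in

## Task

The blue dial knob has come off the red toy cash box: pick it up, turn it so that the flat of its bore matches the flat of the D-shaft on the box, and push it fully home on the shaft. Then press knob and shaft down together against the spring, nearly to the stop, and finish with the gripper still holding the knob pressed down: do not let go. Leave the other toys where they are.

Things in the scene. Friction and masses are not known exactly. Their poses are not given: they have to be found in the camera images.
- knob_center (a point): loose blue round knob, 42 mm tall, standing on the bench bore down: upper 24 mm a solid round grip 44 mm across (grip here, any yaw), lower 18 mm a 39 mm skirt. The point is on its axis, 21 mm above its underside. z points up; x points to the side of the flat in its D-bore, shown by the white bar on its top that runs from the middle to that edge. 50 to 95 g.
- knob_bore (a point): centre of the closed end of the knob's D-bore, on its axis 18 mm above its underside; same axes. The bore is open below, 18 mm deep, 20.4 mm in diameter, with its flat 5.7 mm from the axis on the +x side. The knob is home when this point meets shaft_top; it goes on only with its x along the shaft's x (within about 8 degrees).
- shaft_top (a point): middle of the top end of the upright metal D-shaft on the white dial face on the cash box: 18 mm in diameter, one flat 4.5 mm from the axis, top 4 mm tapered, top 31 mm above the box's flat top when up. z points up; x points out of the flat, shown by the black bar on the dial face that runs outwards on that side. It does not turn.
- shaft (a joint): how far the D-shaft is pushed down, m: 0 up, 0.010 at its stop. A spring lifts it: about 4 N to start moving it, 8 N at the stop.
- till: red plastic toy cash box, fixed: 180 mm deep (x), 240 mm wide (y), flat top 85 mm up; origin at the middle of its underside, x to its back, y to its left. The shaft stands 50 mm right of its middle (-y); low keys and a dark display, up to 97 mm high, on its left half. Its drawer stands ajar, reaching 136 mm in front of its middle.
- cube: rosewood cube, 45 mm, loose; origin at the centre of its underside
- ring: yellow silicone ring, 60 mm across, 14 mm high, loose, lying flat; origin at the centre of its underside
- tin: silver and green toy tin, 52 mm across, 58 mm high, loose, standing; origin at the centre of its underside
- saucer: blue ceramic saucer, 116 mm across, 16 mm high, loose; origin at the centre of its underside
- dino: grey plastic dinosaur, 180 mm long (x), 36 mm wide, 90 mm high, loose, standing; origin under its middle at bench height
- car: yellow toy car, 85 mm long (x), 48 mm wide, 42 mm high, loose; origin at the centre of its underside
Mind the look-alikes: they are no part of the job. Of the things that look like the part that bears knob_center, the smallest one is meant.

How it is judged:
By the outcome, as a careful person would: the job done as asked, in the order asked, and still so for the second after the job is handed in, while the arm keeps its last pose, push and grip.
It also fails if it takes over 35 s, if anything falls off the work surface, if the arm or the gripper's body presses on something with over 40 N, if the wrist force passes 120 N, or if a joint passes its speed limit or range.

## Robot

A 6-joint arm with a two-finger parallel gripper is mounted at the origin on the work surface. World frame = base frame: x ahead of the robot, y to its left, z up, the work surface at z = 0. Lengths are in mm, angles in rad, forces in N, time in s.
With the tool pointing down it reaches from about 325 to 850 mm from the base axis. Payload 15.5 kg.
Tool frame: the origin (TCP) lies midway between the tips of the shut fingers; the grasp point (between the pads) lies 19 mm behind it; z points along the fingers, y is the line along which they close (so a half turn about z gives the same grasp; the last joint's range is limited). The gripper opens to 91 mm and grips with 3 to 60 N. Pads are 32 mm wide; open, the fingers measure 118 mm over their backs; the gripper's body (76 mm by 178 mm) begins 60 mm behind the grasp point.
Start: joints at [1.024, 0.494, 1.345, -0, 1.302, -0.096], TCP at [272.299, 562.565, 213.915] pointing down, gripper open.
Joint ranges: [-2.91, 2.91], [-0.82, 2.16], [0.22, 2.67], [-1.22, 4.37], [0.12, 2.79], [-3.08, 3.08]. Speed limits (rad/s): [1.89, 1.89, 2.57, 3.01, 3.01, 3.01].

## Interface

Orientations are given as a unit quaternion [w, x, y, z].
In Python, from cell import read_state, get_image, get_calibration, close_job, find_in, silhouettes gives the robot as it stands.
- The arm moves only by the tool drive_tool, never from a script. Its argument "increments" is a list of rows, each a list of 6 numbers: the shift along the tool's x, y, z in cm, then the turn, a rotation vector about the tool's x, y, z in degrees. In form: [[tx, ty, tz, ax, ay, az], ...]. A call has 1 to 12 rows; each row is the pose to reach, as a shift and turn from the pose commanded when the call began, along the tool's axes at that moment; what a row does not reach only later rows make up. A row lasts 1/12 s, in which the tool goes at most 41.7 mm and 7.16 degrees, less where a joint would pass 70% of its speed; a pose out of reach is approached as far as the arm can. A call with a gripper value outside its range is refused whole. "claw" is the closure, from -1 (fully open) to 1 (shut), set as the call begins (left out, the last holds). The fingers move at their own pace and stop on an object; "force" is the grip in N (left out, the last holds). Time passes only in rows, so rows that repeat a pose let the fingers close. It gives the time, the measured TCP pose, the force, the opening and the grip force at its end, in the units of the state.
- read_state(): the state, without advancing time (a new reading comes with each control period).
- get_image(name): name is "scene" or "top" or "wrist"; returns (picture, depth): 384x512x3 uint8, red, green, blue; 384x512 float32, mm along the optical axis (not along the pixel's ray), 0 where there is no reading.
- get_calibration(name): a dict with "fx", "fy", "cx", "cy" (pixels), "rvec" (rotation vector, rad) and "tvec" (3), from world to camera coordinates, as OpenCV has them; the wrist camera has in their place "hand_eye" (4x4, takes a point from camera to tool coordinates, whose origin is the TCP and whose axes are the flange's). Camera axes: x right, y down, z forward; pixel columns grow to the right and rows downward; lengths in mm; the calibration is good to about 2 mm. A picture is of the moment at which its call begins: read the wrist's pose just before it. get_calibration takes no time and is no camera call.
- close_job(): hands the job in; it is judged then, once.
Trained networks look in the newest picture that a camera, given by its name, has taken for a name from the list of things; names that differ only in an ending like _2 or _b are one class to them, and where a whole thing is asked for, a point or a joint stands for the part that bears it (a point fixed in the world has none). Each returns a list of dicts, best first, with "confidence" (0 to 1); they miss things now and then, are a little off and sometimes report something else, mostly with a low value. They report only what shows in the picture. A call takes as long as a camera call. They do not tell look-alikes from the thing itself.
- find_in(label, camera): "at" ([column, row] in pixels, amid what is visible of it).
- silhouettes(label, camera): "region" (384x512 bool, what is visible of it) and "at" ([column, row] in pixels, amid what is visible of it).
The state is a dict: "time": time; "q": joint angles; "qvel": joint speeds; "effort": joint torques, N m; "eef_pos": TCP position; "orientation": TCP orientation; "contact_force": force on the tool from outside, world axes, zero at the start; "ft_torque": the same for the moment, N m; "finger_gap": finger opening in mm; "gripper_force": force on a finger pad.
Only numpy, scipy, OpenCV 4.12 (cv2) and the standard library are available. Lean on these libraries where they do the work, as an engineer would, in place of code of your own. Each camera call takes 0.05 s, during which the arm holds its last target. There are 200 camera calls.

## Working session

There is one attempt and no reset: what is moved stays moved. The work goes in short steps, Python scripts to look and compute and a tool call to move; the robot and the scene stay as the last step left them, time stands still between calls to the robot, and variables do not carry over. Pictures are saved under pics/ and viewed, at most 10 in all, crops included, and the job is handed in when it is done.

Besides the shell and the picture viewer there is one more tool, called after ">>>" as name(argument=value, ...), one argument or row to a line, values as JSON. drive_tool: Moves the arm, as the interface text tells. Its arguments: {"type":"object","properties":{"increments":{"type":"array"},"claw":{"type":"number"},"force":{"type":"number"}},"required":["increments"]}

```bash
mkdir -p pics
cat > h.py <<'E'
import numpy as np, cv2
from cell import *
from scipy.spatial.transform import Rotation as R
def snap(n):
    s=read_state(); im,d=get_image(n); return s,im,d
def cam(n,s):
    c=get_calibration(n)
    K=np.array([[c['fx'],0,c['cx']],[0,c['fy'],c['cy']],[0,0,1.]])
    T=np.eye(4)
    if 'hand_eye' in c:
        w,x,y,z=s['orientation']; T[:3,:3]=R.from_quat([x,y,z,w]).as_matrix(); T[:3,3]=s['eef_pos']
        T=T@np.array(c['hand_eye'])
    else:
        T[:3,:3]=cv2.Rodrigues(np.array(c['rvec'],float))[0]; T[:3,3]=np.ravel(c['tvec']); T=np.linalg.inv(T)
    return K,T
def cloud(n,s,d):
    K,T=cam(n,s); v,u=np.mgrid[:d.shape[0],:d.shape[1]]
    P=np.stack([(u-K[0,2])/K[0,0]*d,(v-K[1,2])/K[1,1]*d,d],-1)
    P=P@T[:3,:3].T+T[:3,3]; P[d==0]=np.nan; return P
E
python3 - <<'E'
from h import *
for n in ['top','scene']:
    s,im,d=snap(n); P=cloud(n,s,d); np.savez(f'{n}.npz',P=P,im=im)
    cv2.imwrite(f'pics/{n}1.png',im[:,:,::-1])
    for l in ['knob_center','shaft','till']:
        for f in silhouettes(l,n):
            r=f['region']; q=P[r]; print(n,l,round(f['confidence'],2),np.round(f['at']),r.sum(),np.round(np.nanmedian(q,0)),np.round(np.nanpercentile(q,2,axis=0)),np.round(np.nanpercentile(q,98,axis=0)))
E
```

```text
top knob_center 0.67 [290. 266.] 335 [ 359. -150.   57.] [ 330. -177.   49.] [ 385. -124.   63.]
top knob_center 0.54 [320. 275.] 345 [ 332. -243.   57.] [ 306. -271.   46.] [ 358. -216.   63.]
top knob_center 0.22 [363. 231.] 1137 [ 454. -379.    9.] [ 403. -429.   -1.] [ 506. -327.   19.]
top till 0.73 [142. 203.] 5471 [552. 278.  83.] [450. 150.  36.] [678. 390.  95.]
scene knob_center 0.89 [281. 135.] 455 [ 345. -229.   50.] [ 310. -265.   -1.] [ 363. -211.   59.]
scene knob_center 0.82 [255. 157.] 259 [ 464. -195.   38.] [ 441. -221.    3.] [ 479. -184.   43.]
scene knob_center 0.73 [295. 156.] 533 [ 368. -136.   53.] [ 334. -171.    1.] [ 388. -118.   59.]
scene shaft 0.69 [253. 157.] 246 [ 464. -195.   37.] [ 443. -221.    0.] [ 479. -184.   43.]
scene shaft 0.51 [318. 293.] 124 [600. 234. 108.] [591. 223.  86.] [603. 240. 117.]
scene shaft 0.23 [211. 180.] 385 [ 604. -197.   41.] [ 575. -228.    5.] [ 627. -180.   45.]
scene till 0.6 [345. 324.] 13084 [583. 298.  85.] [451. 162.  27.] [692. 392.  96.]
```

View pics/top1.png

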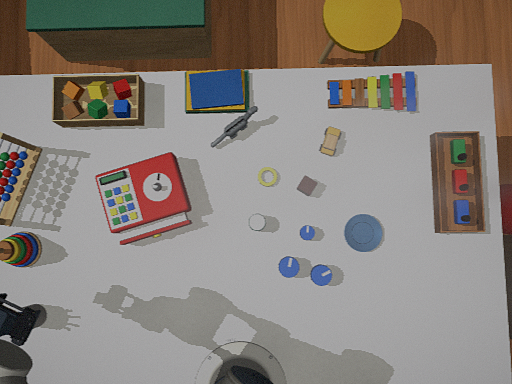

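View pics/scene1.png

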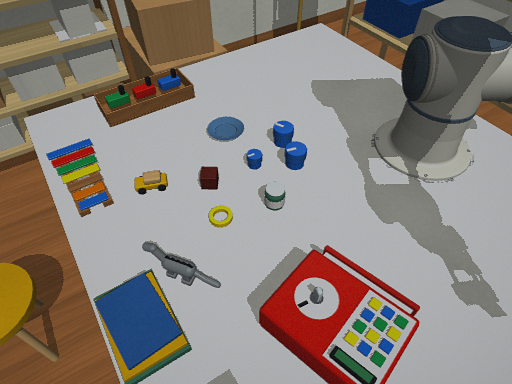

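The top view shows three blue knobs. The smallest is at (307,233), with its white bar pointing left. The till's D-shaft is near (158,187), with the black bar going up. The scene view agrees.

Run:
```python
from h import *
D=np.load('top.npz');P=D['P'];im=D['im'].astype(int)
def rep(name,m): q=P[m]; print(name,m.sum(),np.round(np.nanmean(q,0),1),np.round(np.nanpercentile(q,[5,95],axis=0),0).tolist())
v,u=np.mgrid[:384,:512]
near=lambda a,b,r:(abs(u-a)<r)&(abs(v-b)<r)
blue=(im[...,2]>im[...,0]+50)
m=near(307,233,12)&((blue)|(P[...,2]>30)); m&=P[...,2]>34; rep('knob top',m)
w=m&(im.min(-1)>130); rep('bar',w)
t=near(158,187,18); rep('shaft',t&(P[...,2]>100))
rep('blackbar',t&(im.max(-1)<60))
rep('face',t&(im.min(-1)>150))
s=read_state(); print(s)
print(get_calibration('wrist'), get_calibration('top'))
for n in('top',):
    K,T=cam(n,s); print(T)
```

```text
knob top 169 [ 456.3 -207.8   40.9] [[439.0, -225.0, 36.0], [474.0, -190.0, 46.0]]
bar 15 [ 466.1 -208.1   40.8] [[459.0, -210.0, 38.0], [475.0, -205.0, 46.0]]
shaft 29 [594.1 227.8 112.2] [[589.0, 220.0, 105.0], [600.0, 236.0, 118.0]]
blackbar 9 [616.2 228.3  86.5] [[593.0, 225.0, 81.0], [632.0, 233.0, 100.0]]
face 508 [594.8 230.8  85.6] [[562.0, 195.0, 80.0], [629.0, 263.0, 90.0]]
{'time': 0.4, 'q': array([ 1.02446789e+00,  4.93651120e-01,  1.34558015e+00, -1.55215416e-05,
        1.30247047e+00, -9.55235698e-02]), 'qvel': array([ 2.31942076e-05, -2.01221628e-03, -1.44674311e-03, -1.51736823e-04,
        1.53104129e-03,  1.86468456e-03]), 'effort': array([-1.93691551e-03, -8.77878785e+01, -3.81847751e+01,  7.03821843e-02,
        4.66794265e-02, -7.84866802e-05]), 'eef_pos': array([272.30239841, 562.52173387, 213.85596157]), 'orientation': array([-1.01054249e-05,  2.23496626e-01,  9.74704702e-01, -5.41216527e-05]), 'contact_force': array([-0.16509262,  0.35807197,  0.38171818]), 'ft_torque': array([-0.0184104 , -0.02338293, -0.04307513]), 'gripper_force': 0.0, 'finger_gap': 91.308
[... 260 characters left out ...]
31687674e-04,
         9.74539213e-01],
       [ 1.30342090e-04, -2.48551553e-01,  9.68618660e-01,
        -1.70385844e+02],
       [ 0.00000000e+00,  0.00000000e+00,  0.00000000e+00,
         1.00000000e+00]])} {'fx': 479.5893911572248, 'fy': 479.5893911572248, 'cx': 249.1019952187972, 'cy': 192.57001467794962, 'rvec': array([ 2.14583818, -2.18162212,  0.07580042]), 'tvec': array([ -27.43655932,  579.446644  , 1424.18469445])}
[[-1.54900993e-02 -9.95636148e-01  9.20256373e-02  4.45431525e+02]
 [-9.99622303e-01  1.75098998e-02  2.11814935e-02 -6.77386082e+01]
 [-2.27004203e-02 -9.16627760e-02 -9.95531329e-01  1.47031135e+03]
 [ 0.00000000e+00  0.00000000e+00  0.00000000e+00  1.00000000e+00]]
```

>>> drive_tool(
  increments=[
    [-43.5,-16,0,0,0,64],
    [-43.5,-16,0,0,0,64],
    [-43.5,-16,0,0,0,64],
    [-43.5,-16,0,0,0,64],
    [-43.5,-16,0,0,0,64],
    [-43.5,-16,0,0,0,64],
    [-43.5,-16,0,0,0,64],
    [-43.5,-16,0,0,0,64],
    [-43.5,-16,0,0,0,64],
    [-43.5,-16,0,0,0,64],
    [-43.5,-16,0,0,0,64],
    [-43.5,-16,0,0,0,64],
  ],
)

```text
time: 1.4
eef_pos: [598.4, 224.1, 213.8]
orientation: [0.001, 0.707, 0.707, 0.0]
contact_force: [0.2, -0.2, -0.2]
finger_gap: 91.2
gripper_force: 0.0
```

>>> drive_tool(
  increments=[
    [0,0,0,0,0,0],
    [0,0,0,0,0,0],
    [0,0,0,0,0,0],
  ],
)

```text
time: 1.65
eef_pos: [593.2, 230.0, 213.9]
orientation: [-0.0, 0.706, 0.708, -0.0]
contact_force: [-0.1, 0.9, 0.5]
finger_gap: 91.2
gripper_force: 0.0
```

Run:
```python
from h import *
s,im,d=snap('wrist'); P=cloud('wrist',s,d); np.savez('w1.npz',P=P,im=im,s=s)
print(s['time'],s['eef_pos'],s['orientation'],s['q'],s['qvel'])
c=im[60:330,100:420]; cv2.imwrite('pics/w1.png',cv2.resize(c[:,:,::-1],None,fx=2,fy=2))
```

```text
1.65 [593.21866078 229.95416744 213.88365317] [-2.36713854e-04  7.05721843e-01  7.08488958e-01 -1.41084540e-04] [2.75836909e-01 5.09898165e-01 1.31556903e+00 2.83828362e-04
 1.31660326e+00 2.71852177e-01] [ 0.01173894 -0.0028355   0.0027091  -0.00084966 -0.00029522 -0.00126327]
```

View pics/w1.png

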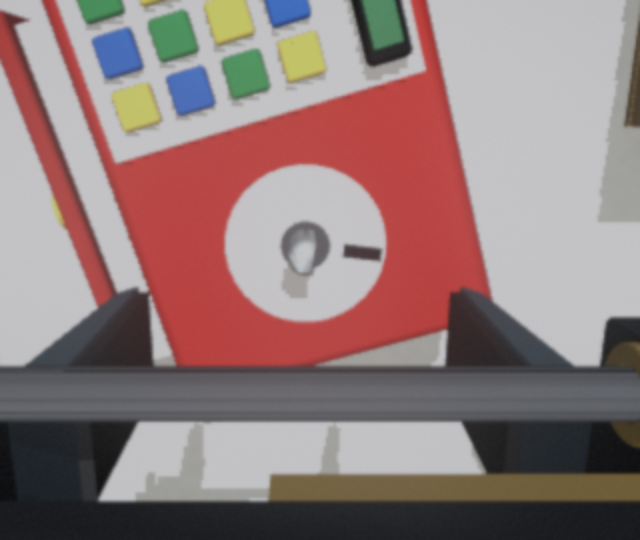

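The dial face is centred near crop (305,243). The black bar runs right from (344,250) to (381,254), so the shaft's x axis is close to world +x and tilted slightly clockwise.

```bash
cat > sh.py <<'E'
from h import *
def plane(n,s,uv,z):
    K,T=cam(n,s); uv=np.atleast_2d(uv).astype(float)
    r=np.c_[(uv[:,0]-K[0,2])/K[0,0],(uv[:,1]-K[1,2])/K[1,1],np.ones(len(uv))]@T[:3,:3].T
    return T[:3,3]+r*((z-T[2,3])/r[:,2])[:,None]
def pca(xy):
    c=xy.mean(0); w,V=np.linalg.eigh(np.cov((xy-c).T)); a=V[:,1]; return c,a,np.sqrt(w)
E
python3 - <<'E'
from sh import *
D=np.load('w1.npz',allow_pickle=True);P=D['P'];im=D['im'];s=D['s'].item()
v,u=np.mgrid[:384,:512]
print('top z',np.nanmedian(P[200:260,160:180,2]))
# white face: fit ellipse on z=85 plane
roi=(abs(u-252)<50)&(abs(v-182)<50)
wh=(im.min(-1)>110)&roi
n,l,st,ce=cv2.connectedComponentsWithStats(wh.astype(np.uint8)); k=l==1+np.argmax(st[1:,4])
cs=max(cv2.findContours(k.astype(np.uint8),0,1)[0],key=cv2.contourArea)[:,0]
q=plane('wrist',s,cs,86)[:,:2].astype(np.float32); print('face',cv2.minEnclosingCircle(q),cv2.fitEllipse(q), np.nanmedian(P[k],0))
bk=(im.max(-1)<110)&(abs(u-281)<14)&(abs(v-186)<8)
uv=np.c_[u[bk],v[bk]]; q=plane('wrist',s,uv,86)[:,:2]; c,a,w=pca(q); print('bar',len(uv),c,np.degrees(np.arctan2(*(a*np.sign(a[0]))[::-1])),w)
t=roi&(P[...,2]>111)&(abs(u-252)<14); print('shaft top',t.sum(),np.nanmedian(P[t],0),np.nanpercentile(P[t],[2,98],axis=0))
for zl in (95,111):
  t=roi&(P[...,2]>zl)&(P[...,2]<119)&(abs(u-252)<20)
  cs=max(cv2.findContours(t.astype(np.uint8),0,1)[0],key=cv2.contourArea)[:,0]
  q=plane('wrist',s,cs,116)[:,:2]; print(np.round(q.min(0),1),np.round(q.max(0),1))
E
```

```text
top z 229.35205048881204
face ((596.7705688476562, 231.7723846435547), 42.56634521484375) ((596.7455444335938, 231.84327697753906), (83.91571044921875, 84.0099868774414), 71.38153076171875) [595.60154247 235.26182572  85.81862422]
bar 98 [626.52013644 228.14401774] -7.1944144361512326 [1.69270121 5.39238084]
shaft top 219 [595.39378113 233.22934018 114.78435569] [[588.70491604 223.89101026 111.28493233]
 [601.13912669 240.27586759 116.55132595]]
[588.7 224.6] [601.9 244.9]
[588.7 224.6] [601.9 242.1]
```

>>> drive_tool(
  increments=[
    [-43.8,-13.7,6.4,0,0,0],
    [-43.8,-13.7,6.4,0,0,0],
    [-43.8,-13.7,6.4,0,0,0],
    [-43.8,-13.7,6.4,0,0,0],
    [-43.8,-13.7,6.4,0,0,0],
    [-43.8,-13.7,6.4,0,0,0],
    [-43.8,-13.7,6.4,0,0,0],
    [-43.8,-13.7,6.4,0,0,0],
    [-43.8,-13.7,6.4,0,0,0],
    [-43.8,-13.7,6.4,0,0,0],
    [-43.8,-13.7,6.4,0,0,0],
    [-43.8,-13.7,6.4,0,0,0],
  ],
)

```text
time: 2.7
eef_pos: [456.9, -213.3, 149.5]
orientation: [0.0, 0.707, 0.708, -0.001]
contact_force: [1.0, 0.6, -0.7]
finger_gap: 91.1
gripper_force: 0.0
```

>>> drive_tool(
  increments=[
    [0,0,0,0,0,0],
    [0,0,0,0,0,0],
    [0,0,0,0,0,0],
  ],
)

```text
time: 2.95
eef_pos: [458.9, -207.8, 150.2]
orientation: [0.0, 0.705, 0.709, 0.0]
contact_force: [0.8, -0.6, -0.1]
finger_gap: 91.3
gripper_force: 0.0
```

```bash
cat > kn.py <<'E'
from sh import *
import sys
def knob(tag,z):
    s,im,d=snap('wrist'); P=cloud('wrist',s,d); np.savez(tag+'.npz',P=P,im=im,s=s)
    print(s['time'],s['eef_pos'],s['orientation'],s['q'],s['contact_force'])
    i=im.astype(int)
    K,T=cam('wrist',s)
    c=im[60:330,100:420]; cv2.imwrite(f'pics/{tag}.png',cv2.resize(c[:,:,::-1],None,fx=2,fy=2))
    m=(i[...,2]>i[...,0]+40)&(P[...,2]>z-6)&(P[...,2]<z+6)
    n,l,st,ce=cv2.connectedComponentsWithStats(m.astype(np.uint8)); k=1+np.argmax(st[1:,4]); m=l==k
    print('blob',st[k],'z',np.nanpercentile(P[m][:,2],[5,50,95]))
    cs=cv2.convexHull(max(cv2.findContours(m.astype(np.uint8),0,1)[0],key=cv2.contourArea)[:,0])[:,0]
    msk=np.zeros(m.shape,np.uint8); cv2.fillConvexPoly(msk,cs,1)
    q=plane('wrist',s,cs,z)[:,:2].astype(np.float32); C=cv2.fitEllipse(q); print('top',C,cv2.minEnclosingCircle(q))
    v,u=np.nonzero((msk>0)&(i.min(-1)>110)); q=plane('wrist',s,np.c_[u,v],z)[:,:2]; c,a,w=pca(q); b=c-np.array(C[0]); a=a*np.sign(a@b)
    print('bar',len(u),c,w,np.degrees(np.arctan2(a[1],a[0])),np.degrees(np.arctan2(b[1],b[0])))
E
python3 -c "
from kn import *; knob('w2',42)"
```

```text
2.95 [ 458.89935071 -207.81776963  150.18635218] [5.23833057e-05 7.05445087e-01 7.08764562e-01 1.47201430e-04] [-5.44002457e-01  4.04840719e-01  1.71925324e+00  3.07068056e-04
  1.01732722e+00 -5.48858294e-01] [ 0.76871098 -0.6167667  -0.13724864]
blob [ 225  163   44   45 1379] z [40.08402125 41.5281071  42.69619093]
top ((456.692626953125, -204.5854949951172), (42.38312530517578, 44.034820556640625), 171.81268310546875) ((456.74444580078125, -204.38851928710938), 22.12127113342285)
bar 182 [ 466.51961383 -207.52541899] [5.13149288 8.86640888] 8.434478695852023 -16.65552150564274
```

View pics/w2.png

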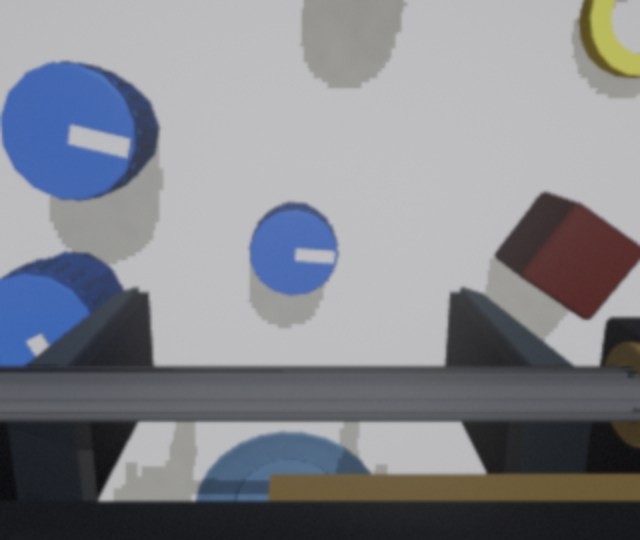

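The small knob's top disc is centred near crop (294,252). Its bar runs right and slightly down from (296,254) to (335,257). The next knob is well clear of the fingers.

Run:
```python
from sh import *
D=np.load('w2.npz',allow_pickle=True);P=D['P'];im=D['im'].astype(int);s=D['s'].item()
v,u=np.mgrid[:384,:512]
b=(im.min(-1)>120)&(u>=246)&(u<=267)&(abs(v-188)<6)
print(im[182,238],im[163,247]); 
m=(im[...,2]>150)&(im[...,0]<110)&(abs(u-247)<26)&(abs(v-186)<26)|b
cs=cv2.convexHull(max(cv2.findContours(m.astype(np.uint8),0,1)[0],key=cv2.contourArea)[:,0])[:,0]
q=plane('wrist',s,cs,42)[:,:2].astype(np.float32); C=cv2.fitEllipse(q); print(C,cv2.minEnclosingCircle(q))
q=plane('wrist',s,np.c_[u[b],v[b]],42)[:,:2]; c,a,w=pca(q); a*=np.sign(a[0]); e=c-np.array(C[0]); print(b.sum(),c,w,np.degrees(np.arctan2(a[1],a[0])),np.degrees(np.arctan2(e[1],e[0])))
```

```text
[ 78 110 179] [ 70  83 121]
((456.646240234375, -205.1930694580078), (42.35305404663086, 42.574153900146484), 128.58424377441406) ((456.61309814453125, -205.18190002441406), 21.40966796875)
143 [ 467.25652216 -206.57073688] [2.02650622 5.87817738] -5.478023273282357 -7.398047873035939
```

>>> drive_tool(
  increments=[
    [0.26,-0.23,3,0,0,0],
    [0.26,-0.23,6,0,0,0],
    [0.26,-0.23,9,0,0,0],
    [0.26,-0.23,11.5,0,0,0],
    [0.26,-0.23,13,0,0,0],
    [0.26,-0.23,13.8,0,0,0],
    [0.26,-0.23,13.8,0,0,0],
    [0.26,-0.23,13.8,0,0,0],
    [0.26,-0.23,13.8,0,0,0],
  ],
  claw=-1,
)

```text
time: 3.75
eef_pos: [456.9, -206.7, 13.0]
orientation: [0.001, 0.706, 0.708, 0.0]
contact_force: [0.5, -0.4, 0.1]
finger_gap: 91.0
gripper_force: 0.0
```

>>> drive_tool(
  increments=[
    [0.1,0,0,0,0,0],
    [0.1,0,0,0,0,0],
    [0.1,0,0,0,0,0],
    [0.1,0,0,0,0,0],
    [0.1,0,0,0,0,0],
    [0.1,0,0,0,0,0],
    [0.1,0,0,0,0,0],
    [0.1,0,0,0,0,0],
    [0.1,0,0,0,0,0],
    [0.1,0,0,0,0,0],
  ],
  claw=1,
  force=35,
)

```text
time: 4.58
eef_pos: [456.1, -205.8, 11.9]
orientation: [-0.0, 0.706, 0.708, -0.0]
contact_force: [-0.3, -0.5, 0.8]
finger_gap: 43.3
gripper_force: 35.0
```

>>> drive_tool(
  increments=[
    [0,0,-3,0,0,0],
    [0,0,-7,0,0,0],
    [0,0,-11,0,0,0],
    [0,0,-15,0,0,0],
    [0,0,-18,0,0,0],
    [0,0,-18,0,0,0],
    [0,0,-18,0,0,0],
    [0,0,-18,0,0,0],
  ],
)

```text
time: 5.25
eef_pos: [455.7, -205.5, 191.4]
orientation: [-0.0, 0.706, 0.708, -0.0]
contact_force: [-0.1, 0.1, -0.4]
finger_gap: 43.5
gripper_force: 35.0
```

Run:
```python
from h import *
s,im,d=snap('wrist'); P=cloud('wrist',s,d); np.savez('w3.npz',P=P,im=im,s=s)
print(s['time'],s['eef_pos'],s['orientation'],s['finger_gap'])
c=im[160:384,140:360]; cv2.imwrite('pics/w3.png',cv2.resize(c[:,:,::-1],None,fx=2.5,fy=2.5))
```

```text
5.25 [ 455.694098   -205.5398336   191.35421626] [-3.64122351e-04  7.06070361e-01  7.08141586e-01 -8.35555693e-05] 43.53407219828599
```

View pics/w3.png

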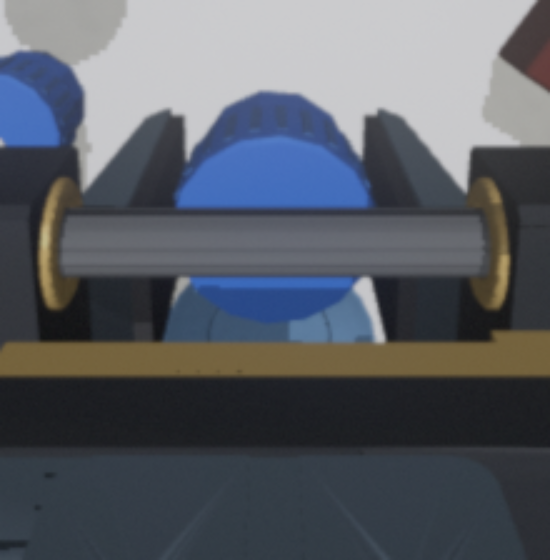

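The wrist view shows the blue knob held between the pads. The gripper's crossbar hides the white bar.

>>> drive_tool(
  increments=[
    [3,1,0,0,0,1],
    [7,2.3,0,0,0,1],
    [11,3.6,0,0,0,1],
    [15,4.8,0,0,0,1],
    [19,6.1,0,0,0,1],
    [23,7.4,0,0,0,1],
    [27,8.7,0,0,0,1],
    [31,10,0,0,0,1],
    [35,11.3,0,0,0,1],
    [39,12.6,0,0,0,1],
    [42,13.6,0,0,0,1],
    [43.7,14.2,0,0,0,1],
  ],
)

```text
time: 6.3
eef_pos: [596.6, 235.5, 189.7]
orientation: [-0.001, 0.711, 0.703, -0.001]
contact_force: [-1.1, -0.3, -1.4]
finger_gap: 43.5
gripper_force: 35.0
```

>>> drive_tool(
  increments=[
    [0,0,2,0,0,0],
    [0,0,4,0,0,0],
    [0,0,5,0,0,0],
    [0,0,5,0,0,0],
    [0,0,5,0,0,0],
  ],
)

```text
time: 6.72
eef_pos: [596.3, 231.2, 141.0]
orientation: [-0.001, 0.712, 0.702, -0.001]
contact_force: [0.8, -0.8, 0.2]
finger_gap: 43.6
gripper_force: 35.0
```

Run:
```python
from sh import *
s=read_state(); print(s['time'],s['eef_pos'],s['orientation'],s['contact_force'])
s,im,d=snap('scene'); K,T=cam('scene',s); p=np.linalg.inv(T)@[597,232,120,1]; u,v=(K@p[:3]/p[2])[:2]; print(u,v)
u,v=int(u),int(v); c=im[v-60:v+60,u-60:u+60]; cv2.imwrite('pics/s2.png',cv2.resize(c[:,:,::-1],None,fx=4.5,fy=4.5,interpolation=cv2.INTER_CUBIC))
```

```text
6.7167 [596.32902532 231.2393542  141.04599674] [-5.48274239e-04  7.12321100e-01  7.01852800e-01 -9.98383343e-04] [ 0.84970004 -0.82980398  0.22418634]
318.6558760436183 288.9152009864067
```

View pics/s2.png

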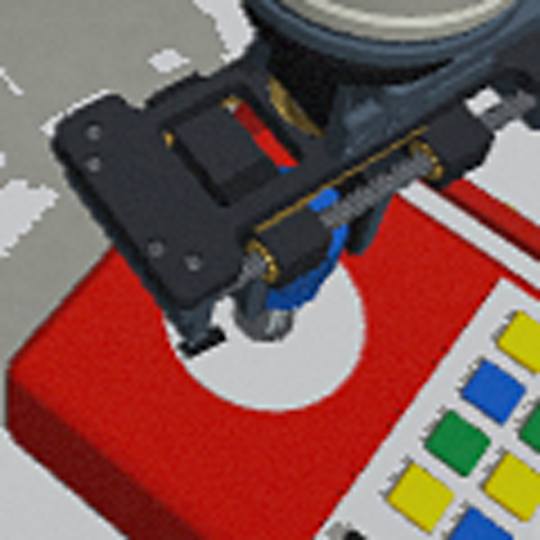

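The knob sits just above the shaft over the white face, so I'll descend gently.

>>> drive_tool(
  increments=[
    [0.05,0.05,0.4,0,0,0],
    [0.05,0.05,0.8,0,0,0],
    [0.05,0.05,1.1,0,0,0],
    [0.05,0.05,1.3,0,0,0],
    [0.05,0.05,1.5,0,0,0],
    [0.05,0.05,1.7,0,0,0],
    [0.05,0.05,1.9,0,0,0],
    [0.05,0.05,1.9,0,0,0],
    [0.05,0.05,1.9,0,0,0],
  ],
)

```text
time: 7.52
eef_pos: [597.3, 232.1, 122.8]
orientation: [-0.0, 0.712, 0.702, -0.0]
contact_force: [0.6, -0.1, -0.8]
finger_gap: 43.4
gripper_force: 35.0
```

>>> drive_tool(
  increments=[
    [0,0,0.2,0,0,0],
    [0,0,0.4,0,0,0],
    [0,0,0.6,0,0,0],
    [0,0,0.8,0,0,0],
    [0,0,1.0,0,0,0],
    [0,0,1.1,0,0,0],
    [0,0,1.1,0,0,0],
    [0,0,1.1,0,0,0],
  ],
)

```text
time: 8.18
eef_pos: [597.3, 232.1, 111.9]
orientation: [-0.0, 0.712, 0.702, -0.0]
contact_force: [-0.4, 0.3, 0.8]
finger_gap: 43.6
gripper_force: 35.0
```

>>> drive_tool(
  increments=[
    [0,0,0.1,0,0,0],
    [0,0,0.2,0,0,0],
    [0,0,0.3,0,0,0],
    [0,0,0.3,0,0,0],
    [0,0,0.3,0,0,0],
  ],
)

```text
time: 8.6
eef_pos: [597.4, 232.2, 109.1]
orientation: [0.0, 0.712, 0.702, 0.0]
contact_force: [0.3, -0.2, 4.0]
finger_gap: 43.5
gripper_force: 35.0
```

>>> drive_tool(
  increments=[
    [0,0,0.1,0,0,0],
    [0,0,0.2,0,0,0],
    [0,0,0.2,0,0,0],
    [0,0,0.2,0,0,0],
  ],
)

```text
time: 8.93
eef_pos: [597.4, 232.1, 107.0]
orientation: [0.0, 0.712, 0.702, 0.0]
contact_force: [0.1, 0.1, 4.2]
finger_gap: 43.4
gripper_force: 35.0
```

>>> drive_tool(
  increments=[
    [0,0,0.1,0,0,0],
    [0,0,0.2,0,0,0],
    [0,0,0.3,0,0,0],
    [0,0,0.4,0,0,0],
    [0,0,0.4,0,0,0],
    [0,0,0.4,0,0,0],
  ],
)

```text
time: 9.43
eef_pos: [597.4, 232.1, 102.9]
orientation: [0.0, 0.712, 0.702, 0.0]
contact_force: [-0.8, -0.3, 6.7]
finger_gap: 43.4
gripper_force: 35.0
```

>>> drive_tool(
  increments=[
    [0,0,0.1,0,0,0],
    [0,0,0.1,0,0,0],
    [0,0,0.1,0,0,0],
  ],
)

```text
time: 9.68
eef_pos: [597.5, 232.2, 102.0]
orientation: [0.0, 0.712, 0.702, 0.0]
contact_force: [0.2, 0.8, 5.2]
finger_gap: 43.4
gripper_force: 35.0
```

>>> drive_tool(
  increments=[
    [0,0,0.05,0,0,0],
    [0,0,0.1,0,0,0],
    [0,0,0.1,0,0,0],
  ],
)

```text
time: 9.93
eef_pos: [597.4, 232.2, 101.0]
orientation: [0.0, 0.712, 0.702, 0.0]
contact_force: [-0.1, 0.1, 6.0]
finger_gap: 43.3
gripper_force: 35.0
```

>>> drive_tool(
  increments=[
    [0,0,0.03,0,0,0],
    [0,0,0.06,0,0,0],
    [0,0,0.06,0,0,0],
  ],
)

```text
time: 10.18
eef_pos: [597.4, 232.2, 100.4]
orientation: [0.0, 0.712, 0.702, 0.0]
contact_force: [-0.2, 0.1, 6.6]
finger_gap: 43.4
gripper_force: 35.0
```

>>> drive_tool(
  increments=[
    [0,0,0.05,0,0,0],
    [0,0,0.05,0,0,0],
    [0,0,0.05,0,0,0],
  ],
)

```text
time: 10.43
eef_pos: [597.5, 232.1, 99.9]
orientation: [0.0, 0.712, 0.702, 0.0]
contact_force: [-1.1, 0.4, 5.9]
finger_gap: 43.2
gripper_force: 35.0
```

Run:
```python
from h import *
f=[]
for i in range(8):
    f.append(read_state()['contact_force'][2]); get_image('wrist')
s=read_state(); print(np.round(f,1),np.mean(f),s['eef_pos'],s['time'])
```

```text
[5.9 6.4 7.  8.1 6.9 7.3 6.3 7.5] 6.936002190030908 [597.45987033 232.18180462  99.94555187] 10.8333
```

>>> drive_tool(
  increments=[
    [0,0,0.05,0,0,0],
    [0,0,0.05,0,0,0],
    [0,0,0.05,0,0,0],
  ],
)

```text
time: 11.08
eef_pos: [597.5, 232.2, 99.8]
orientation: [0.0, 0.712, 0.702, 0.0]
contact_force: [-2.7, -1.8, 12.6]
finger_gap: 43.4
gripper_force: 35.0
```

>>> drive_tool(
  increments=[
    [0,0,0.05,0,0,0],
    [0,0,0.05,0,0,0],
    [0,0,0.05,0,0,0],
  ],
)

```text
time: 11.33
eef_pos: [597.6, 232.2, 99.7]
orientation: [0.0, 0.712, 0.702, 0.0]
contact_force: [-3.1, -1.0, 17.6]
finger_gap: 43.2
gripper_force: 35.0
```

>>> drive_tool(
  increments=[
    [0,0,-0.07,0,0,0],
    [0,0,-0.13,0,0,0],
    [0,0,-0.13,0,0,0],
    [0,0,-0.13,0,0,0],
  ],
)

```text
time: 11.67
eef_pos: [597.4, 232.2, 100.3]
orientation: [0.0, 0.712, 0.702, 0.0]
contact_force: [-0.8, 0.1, 7.7]
finger_gap: 43.4
gripper_force: 35.0
```

Run:
```python
from h import *
f=[]
for i in range(6):
    f.append(read_state()['contact_force'][2]); get_image('wrist')
s=read_state(); print(np.round(f,1),np.mean(f),s['eef_pos'],s['time'])
s,im,d=snap('scene'); c=im[229:349,258:378]; cv2.imwrite('pics/s3.png',cv2.resize(c[:,:,::-1],None,fx=4.5,fy=4.5,interpolation=cv2.INTER_CUBIC))
```

```text
[7.7 6.1 7.8 6.3 7.3 6.6] 6.970525645567521 [597.45722593 232.17580154 100.25948759] 11.9667
```

View pics/s3.png

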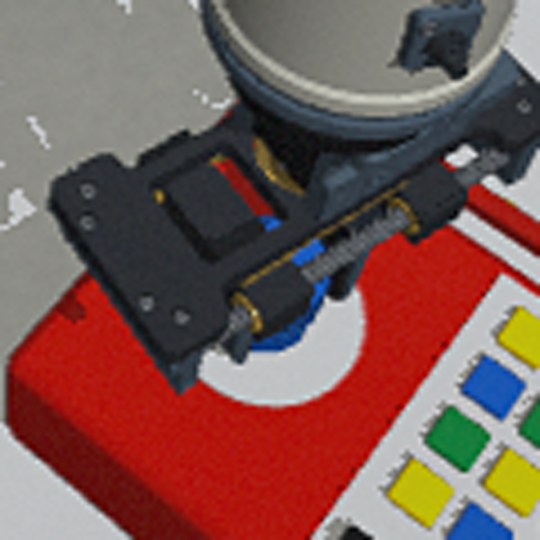

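The knob is down over the shaft close to the dial face. It first touched at a TCP height of about 110 mm and reached the stop at about 99.8 mm, which matches the 10 mm travel.

```bash
python3 -c "
from cell import *
print(close_job())"
```

```text
the job is handed in; nothing more can be done
None
```

The job is handed in: the small blue knob is home on the D-shaft and pressed to about 9.5 mm of its 10 mm travel, with the gripper still holding it down and no sign that any other toy moved.

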